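Slide the hanging magnifier along its bent rod to the stop

ROBOT

A 6-joint arm with a two-finger parallel gripper is mounted at the origin on the work surface. World frame = base frame: x ahead of the robot, y to its left, z up, the work surface at z = 0. Lengths are in m, angles in rad, forces in N, time in s.
With the tool pointing down it reaches from about 0.3 to 0.875 m from the base axis. Payload 4.2 kg.
Tool frame: the origin (TCP) lies midway between the tips of the shut fingers; the grasp point (between the pads) lies env.grip_point_offset behind it (env.grip_point_offset is the distance from the TCP to the grasp point, in m); z points along the fingers, y is the line along which they close (so a half turn about z gives the same grasp; the last joint's range is limited). The gripper opens to 85 mm and grips with 20 to 120 N. Pads are 22 mm wide; open, the fingers measure 114 mm over their backs; the gripper's body (76 mm by 85 mm) begins 54 mm behind the grasp point. The pads swing forward as they close: fully open they stand 13 mm farther back than shut.
Start: joints at [-1.216, 0.32, 1.565, -0, 1.257, -0.02], TCP at [0.211, -0.535, 0.231] pointing down, gripper open.
Joint ranges: [-3.11, 3.11], [-0.84, 2.01], [0.21, 2.61], [-1.34, 4.49], [0.05, 2.63], [-2.56, 2.56]. Speed limits (rad/s): [2.57, 2.57, 3.14, 3.14, 3.14, 3.14].

INTERFACE

Orientations are given as a unit quaternion [x, y, z, w].
In Python, from cell import env gives the robot as it stands. The module is installed in compiled form; this text tells all that it offers.
- The arm moves only by the tool play_rows, never from a script. Its arguments are lists of equal length, an entry for each row: "linear": the shift along the tool's x, y, z in cm, a list of three; "angular": the turn, a rotation vector about the tool's x, y, z in degrees, a list of three; "gripper": the finger opening in cm, from 0 to 8.54. In form: {"linear": [[x, y, z], ...], "angular": [[rx, ry, rz], ...], "gripper": [gripper, ...]}. A call has 1 to 10 rows; each row shifts and turns the commanded pose from where the row before left it, along the tool's axes as they then stand; what a row does not reach is not made up. A row lasts 1/10 s, in which the tool goes at most 50 mm and 8.59 degrees, less where a joint would pass 70% of its speed; a pose out of reach is approached as far as the arm can. A call is refused whole if a number of a shift passes 5 or a number of a turn 8.59, either way. A call with a gripper value outside its range is refused whole. The fingers move at their own pace and stop on an object; the grip force is fixed at half the most. Time passes only in rows, so rows that do not move let the fingers close. It gives the time, the measured TCP pose, the force, the opening and the grip force at its end, in the units of the state.
- env.get_state(): the state, without advancing time (a new reading comes with each control period).
- env.grab_frame(name): name is "side" or "top" or "wrist"; returns a dict with "img" (384x512x3 uint8, red, green, blue), "mtx" (3x3 intrinsics, pixels), "k1" (the pictures are not rectified: a ray, as slopes to the right and down, at radius r is drawn at 1 + k1 r^2 times it, then the intrinsics apply), "eye" and "rotation" of the camera in the world; the wrist camera has in their place "T_tool_cam" (4x4, takes a point from camera to tool coordinates, whose origin is the TCP and whose axes are the flange's). Camera axes: x right, y down, z forward; pixel columns grow to the right and rows downward; lengths in m; the calibration is good to about 2 mm. A picture is of the moment at which its call begins: read the wrist's pose just before it. There is no depth.
- env.sign_off(): hands the job in; it is judged then, once.
The state is a dict: "clock": time; "joints": joint angles; "qvel": joint speeds; "tau": joint torques, N m; "tcp_pos": TCP position; "eef_rot": TCP orientation; "contact_force": force on the tool from outside, world axes, zero at the start; "wrist_torque": the same for the moment, N m; "grip_width": finger opening in m; "grasp_force": force on a finger pad.
Only numpy, scipy, OpenCV 4.12 (cv2) and the standard library are available. Lean on these libraries where they do the work, as an engineer would, in place of code of your own. Each camera call takes 0.05 s, during which the arm holds its last target. There are 200 camera calls.

TASK

The magnifier hangs from a springy bent rod over the sorting tray. Take it by the flat tab on top of its collar, slide it along the rod round both bends and press it fully home against the stop at the far end, so that it keeps the small sleeve there pushed in; then let go and leave it hanging still. Go by feel and gently: never spring the rod more than about 4 mm out of its place, and leave the pots, dish and other things on the bench where they stand.

Things in the scene. Friction and masses are not known exactly. Their poses are not given: they have to be found in the camera images.
- stand: Fixed dark steel plate 120 x 120 x 12 mm; origin under its centre, x the way the rod sets off, z up. A post on it holds one end of a level 6 mm round steel rod, axis 172 mm above the bench. Post and rod are clamped by hand: the post is up to 8 mm off the plate's centre in x and y, and the rod, as one rigid shape, is turned about the post by up to 0.2 rad either way from the plate's x.
- flex_along (a joint): Rod sprung lengthwise, along its first straight (m), 0 at rest, 2.5 N per mm. Rod in plan: 105 mm straight from the post, 60 degrees left (towards +y), 100 mm, 60 degrees right, 115 mm to its end point (lengths between the points where the straight axes meet; bends rounded to 35 mm radius). A round housing 19 mm across covers the rod's last 15 mm.
- flex_across (a joint): Rod sprung sideways, level and across its first straight (m), positive to the left, 0 at rest, 2.5 N per mm. The whole rod gives and springs back on these two joints; it is stiff in height and does not turn.
- magnifier: Loose, 0.11 to 0.22 kg: steel collar hung on the rod (bore 10 mm, 20 mm outside, 12 mm long), flat tab above, 66 mm lens in a fork below. Origin: centre of bore, 2 mm under the rod's axis when hanging; x along the rod within the play, z up. Tab: 24 mm along x, 10 mm along y, 16 to 54 mm above origin; lens 52 to 62 mm below. Starts 32 to 55 mm from the post. Slides with light friction.
- sleeve (a joint): White sleeve 14 mm across round the rod, standing 10 mm out of the end housing: how far pushed in (m), 0 = out, 0.010 = flush with the housing's face, where the collar meets the housing: the stop. The collar is then home, its origin 21 mm before the rod's end point. A very weak spring (0.03 N) pushes the sleeve out when nothing holds it; the collar's friction on the rod holds it in.
- pot_a: Sample pot with white lid, 64 mm across, 58 mm high, on the white tray; origin under its centre
- pot_b: Like pot_a, on the white tray
- pot_c: Smaller pot, 51 mm across, 45 mm high, on the white tray
- pot_d: Larger pot, 72 mm across, 65 mm high, on the bench; origin under its centre
- dish: Shallow white dish 84 mm across, 14 mm high, on the white tray under the far part of the rod
- starfish: Dried starfish 64 mm across lying on the bench
- brush: Brush 160 mm long lying on the bench
- wash_bottle: White bottle 64 mm across, 160 mm high, standing on the bench

How it is judged:
On the way, in this order (a step that is already met when the one before it is completed fails the run):
1. the magnifier has been slid well away from where it hung (distance of magnifier from where it was at the start of the episode above 0.1 m).
2. the sleeve is pushed in at the stop (value of joint sleeve above 0.0075 m), for 0.2 s.
At the end, for the whole second after the job is handed in: The magnifier hangs still (under 30 mm/s, within 0.25 rad of upright) at the stop, the sleeve held in by at least 6.5 of its 10 mm (value of joint sleeve above 0.0065 m and angle between magnifier's own z axis and vertical below 0.25 rad and linear speed of magnifier below 0.03 m/s); the robot touches nothing.
It fails at once if the rod is sprung more than 4 mm out of its place along or across (value of joint any of flex_along, flex_across above 0.004 m or value of joint any of flex_along, flex_across below -0.004 m).
It fails at once if a bystander is moved by more than 20 mm (distance of any of pot_a, pot_b, pot_c, pot_d, dish, starfish, brush, wash_bottle from where it was at the start of the episode above 0.02 m).
It also fails if it takes over 67 s, if anything falls off the work surface, if the arm or the gripper's body presses on something with over 40 N, if the wrist force passes 120 N, or if a joint passes its speed limit or range.

## Working session

There is one attempt and no reset: what is moved stays moved. The work goes in short steps, Python scripts to look and compute and a tool call to move; the robot and the scene stay as the last step left them, time stands still between calls to the robot, and variables do not carry over. Pictures are saved under pics/ and viewed, at most 10 in all, crops included, and the job is handed in when it is done.

Besides the shell and the picture viewer there is one more tool, called after "Request:" in YAML: its name, and indented under it one key for each argument. play_rows: Moves the arm, as the interface text tells. Its arguments: {"type":"object","properties":{"linear":{"type":"array"},"angular":{"type":"array"},"gripper":{"type":"array"}},"required":["linear","angular","gripper"]}

```bash
mkdir -p pics
python3 - <<'E'
from cell import env
import cv2
s=env.get_state(); print({k:s[k] for k in('clock','tcp_pos','eef_rot','grip_width','contact_force')},env.grip_point_offset)
for n in('top','side'):
    f=env.grab_frame(n); cv2.imwrite(f'pics/{n}0.png',f['img'][:,:,::-1]); print(n,f['mtx'].tolist(),f['k1'],f['eye'],f['rotation'].tolist() if hasattr(f['rotation'],'tolist') else f['rotation'])
f=env.grab_frame('wrist');print(f['T_tool_cam'])
E
```

```text
{'clock': 0.0, 'tcp_pos': array([ 0.21033168, -0.53462562,  0.23047301]), 'eef_rot': array([ 9.82489981e-01,  1.86313189e-01, -1.63070604e-04, -8.97957881e-04]), 'grip_width': 0.08536988085388816, 'contact_force': array([ 1.15826447, -0.18551154,  0.58732421])} 0.0187
top [[359.8071854348857, 0.0, 257.0008022120246], [0.0, 359.8071854348857, 185.35279451801202], [0.0, 0.0, 1.0]] 0.004012872550086542 [ 0.35476081 -0.04032     1.26229868] [0.7143323233529826, -0.6936048415503125, 0.06705719779382015, -0.06438157978130389]
side [[389.02260254957093, 0.0, 254.71211738716994], [0.0, 389.02260254957093, 190.33465318289973], [0.0, 0.0, 1.0]] -0.11650708848559414 [0.38495192 0.83040242 0.63340083] [-0.07555100083293638, 0.8643299495047544, -0.49415831517583375, 0.05507580416872511]
[[-1.77869203e-06 -9.54622803e-01 -2.97817567e-01  7.39951180e-02]
 [ 9.99999723e-01  2.19835936e-04 -7.10633329e-04 -1.18016194e-03]
 [ 7.43857785e-04 -2.97817486e-01  9.54622539e-01 -1.42342424e-01]
 [ 0.00000000e+00  0.00000000e+00  0.00000000e+00  1.00000000e+00]]
```

View pics/top0.png

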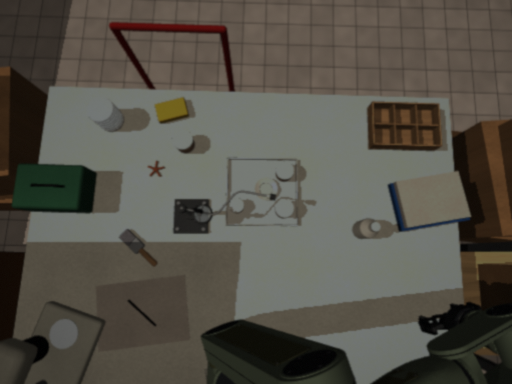

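View pics/side0.png

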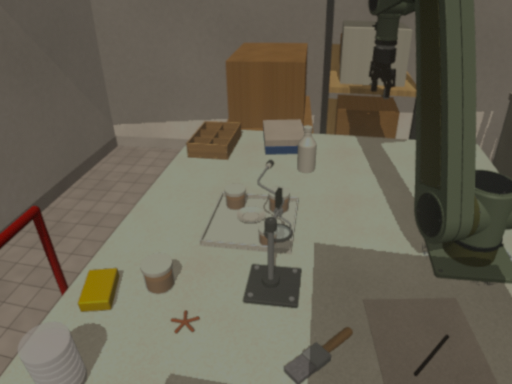

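The top view shows the stand plate at about (192,215), the post near (190,213), the rod running right past the magnifier at about (203,211) and bending up to its end near (273,197). The side view shows the post at (271,225), the tab at (279,197) and the rod end at (270,163). Next I'll measure these in an enlarged crop.

```bash
cat > h.py <<'E'
import numpy as np, cv2
from scipy.spatial.transform import Rotation as R
from cell import env
def ray(f,uv,T=None):
    K=f['mtx']; x=(np.array(uv,float)-[K[0][2],K[1][2]])/K[0][0]
    s=x.copy()
    for _ in range(10): s=x/(1+f['k1']*(s@s))
    d=np.array([s[0],s[1],1.])
    if 'eye' in f: return np.array(f['eye']),R.from_quat(f['rotation']).as_matrix()@d if np.size(f['rotation'])==4 else np.array(f['rotation'])@d
    return T[:3,3],T[:3,:3]@d
def onz(f,uv,z,T=None):
    o,d=ray(f,uv,T); return o+d*(z-o[2])/d[2]
def proj(f,p,T=None):
    if 'eye' in f: o=np.array(f['eye']); M=R.from_quat(f['rotation']).as_matrix()
    else: o=T[:3,3]; M=T[:3,:3]
    c=M.T@(np.array(p)-o); s=c[:2]/c[2]; s=s*(1+f['k1']*(s@s)); K=f['mtx']
    return s*K[0][0]+[K[0][2],K[1][2]]
def wrist():
    s=env.get_state(); f=env.grab_frame('wrist'); B=np.eye(4); B[:3,:3]=R.from_quat(s['eef_rot']).as_matrix(); B[:3,3]=s['tcp_pos']
    return f,B@f['T_tool_cam'],s
E
python3 - <<'E'
from h import *
f=env.grab_frame('top'); im=f['img'][:,:,::-1]
c=cv2.resize(im[150:245,165:310],None,fx=5.5,fy=5.5,interpolation=cv2.INTER_CUBIC)
c=np.clip(c*1.6,0,255).astype('uint8')
cv2.imwrite('pics/topc.png',c)
for uv,z in(((192,215),.012),((190,213),.172),((273,197),.172),((203,211),.172)): print(uv,onz(f,uv,z))
E
```

```text
(192, 215) [0.4786225  0.18126452 0.012     ]
(190, 213) [0.46866805 0.15934707 0.172     ]
(273, 197) [ 0.52529399 -0.09155217  0.172     ]
(203, 211) [0.47591798 0.12029503 0.172     ]
```

View pics/topc.png

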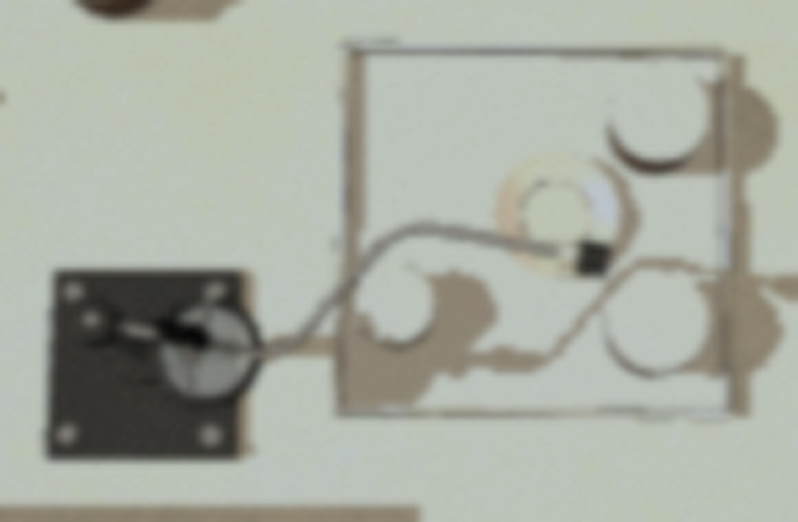

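The enlarged crop shows the post cap at (92,322), the tab at about (185,333), the lens at (208,350), the bends near (300,338) and (410,228), and the housing's far face at (608,259). I'll fit the rod's pose from these points.

```bash
cat >> h.py <<'E'
def path(P,th,step=.001,rad=.035):
    """plan polyline of rod axis (world xy) + heading, arclength; th=heading of first straight; P=post"""
    L=rad*np.tan(np.pi/6); a=rad*np.pi/3
    segs=[(.105-L,0),(a,1),(.1-2*L,0),(a,-1),(.115-L,0)]
    p=np.array(P,float);h=th;out=[];s=0
    for l,k in segs:
        n=200
        for i in range(n):
            out.append([p[0],p[1],h,s]); d=l/n; h2=h+k*d/rad
            hm=(h+h2)/2; p=p+d*np.array([np.cos(hm),np.sin(hm)]); h=h2; s+=d
    out.append([p[0],p[1],h,s]); return np.array(out)
def fit2(P,E):
    q=path([0,0],0)[-1]; v=np.array(E)-P
    return np.arctan2(v[1],v[0])-np.arctan2(q[1],q[0]), np.linalg.norm(v),np.hypot(q[0],q[1])
E
python3 - <<'E'
from h import *
f=env.grab_frame('top'); im=f['img'][:,:,::-1]
g=lambda x,y:(165+(x+.5)/5.5-.5,150+(y+.5)/5.5-.5)
P=onz(f,g(92,322),.178)[:2];E=onz(f,g(608,259),.172)[:2]
th,d,d0=fit2(P,E); print('post',P,'end',E,'th',np.degrees(th),d,d0)
pl=[onz(f,g(*c),.012)[:2] for c in((55,270),(240,270),(238,458),(48,458))]; print('plate',pl, np.mean(pl,0))
print('tab',onz(f,g(185,333),.222))
pa=path(P,th)
o=cv2.resize(im[150:245,165:310],None,fx=5.5,fy=5.5,interpolation=cv2.INTER_CUBIC);o=np.clip(o*1.6,0,255).astype('uint8')
for q in pa[::25]:
    u=proj(f,[q[0],q[1],.172]); cv2.circle(o,(int((u[0]-165+.5)*5.5),int((u[1]-150+.5)*5.5)),2,(0,0,255),-1)
cv2.imwrite('pics/fit.png',o); print(env.get_state()['clock'])
for n,c in(('bottle',(371,228)),('potd',(186,145))): print(n,onz(f,c,.1))
E
```

```text
post [0.48200856 0.18540127] end [ 0.52647618 -0.09808166] th -98.86878453573809 0.2869493705917578 0.28354901572659497
plate [array([0.53406939, 0.24574783]), array([0.53757375, 0.12801245]), array([0.41862308, 0.12283917]), array([0.41517706, 0.24164278])] [0.47636082 0.18456056]
tab [0.47246643 0.12689574 0.222     ]
0.25
bottle [ 0.44503346 -0.41256522  0.1       ]
potd [0.70416417 0.20037077 0.1       ]
```

View pics/fit.png

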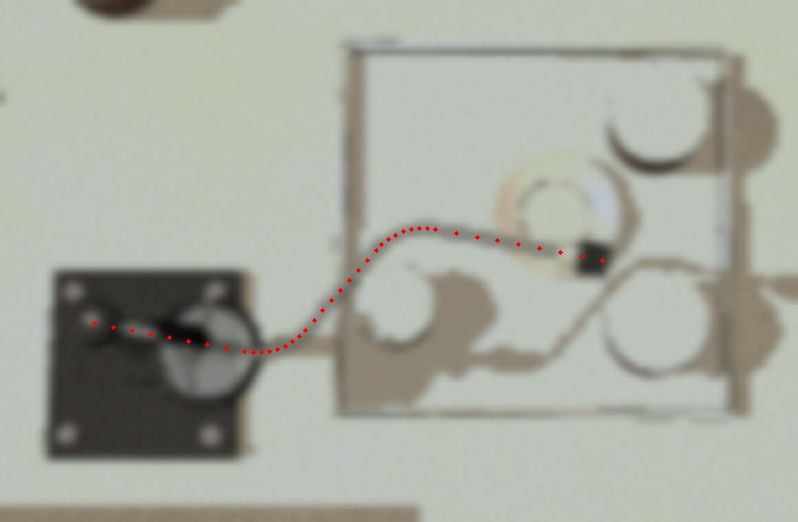

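The fitted rod overlays the image closely (chord 287 mm against 283.5 mm expected, heading -98.9°). Now I'll go above the magnifier.

Request:
play_rows:
  linear:
    - [0,0,-3.5]
    - [0,0,-3.5]
    - [3.1,-3.3,0]
    - [3.1,-3.3,0]
    - [3.1,-3.3,0]
    - [3.1,-3.3,0]
    - [3.1,-3.3,0]
    - [3.1,-3.3,0]
    - [3.1,-3.3,0]
    - [3.1,-3.3,0]
  angular:
    - [0,0,0]
    - [0,0,0]
    - [0,0,0]
    - [0,0,0]
    - [0,0,0]
    - [0,0,0]
    - [0,0,0]
    - [0,0,0]
    - [0,0,0]
    - [0,0,0]
  gripper: [8.54,8.54,8.54,8.54,8.54,8.54,8.54,8.54,8.54,8.54]

```text
clock: 1.25
tcp_pos: [0.3448, -0.1969, 0.3014]
eef_rot: [0.983, 0.186, 0.0, 0.0]
contact_force: [0.4, -0.4, 0.4]
grip_width: 0.0856
grasp_force: 0.0
```

Request:
play_rows:
  linear:
    - [3.1,-3.3,0]
    - [3.1,-3.3,0]
    - [3.1,-3.3,0]
    - [3.1,-3.3,0]
    - [3.1,-3.3,0]
    - [3.1,-3.3,0]
    - [3.1,-3.3,0]
    - [3.1,-3.3,0]
    - [0,0,0]
    - [0,0,0]
  angular:
    - [0,0,0]
    - [0,0,0]
    - [0,0,0]
    - [0,0,0]
    - [0,0,0]
    - [0,0,0]
    - [0,0,0]
    - [0,0,0]
    - [0,0,0]
    - [0,0,0]
  gripper: [8.54,8.54,8.54,8.54,8.54,8.54,8.54,8.54,8.54,8.54]

```text
clock: 2.25
tcp_pos: [0.4786, 0.1384, 0.3007]
eef_rot: [0.982, 0.187, -0.001, 0.0]
contact_force: [-0.5, -0.7, -0.5]
grip_width: 0.0855
grasp_force: 0.0
```

Request:
play_rows:
  linear:
    - [0,0,0]
    - [0,0,0]
    - [0,0,0]
    - [0,0,0]
    - [0,0,0]
    - [0,0,0]
    - [0,0,0]
    - [0,0,0]
    - [0,0,0]
  angular:
    - [0,0,-8.5]
    - [0,0,-8.5]
    - [0,0,-8.5]
    - [0,0,-8.5]
    - [0,0,-8.5]
    - [0,0,-8.5]
    - [0,0,-8.5]
    - [0,0,0]
    - [0,0,0]
  gripper: [8.54,8.54,8.54,8.54,8.54,8.54,8.54,8.54,8.54]

```text
clock: 3.15
tcp_pos: [0.4784, 0.1367, 0.3015]
eef_rot: [0.762, 0.648, -0.0, 0.0]
contact_force: [-0.6, 0.6, 0.4]
grip_width: 0.0851
grasp_force: 0.0
```

Run:
```python
from h import *
f,T,s=wrist(); print(s['clock'],s['tcp_pos'],s['eef_rot'],s['contact_force'],s['wrist_torque'])
np.save('T0.npy',T)
o=f['img'][:,:,::-1].copy()
cv2.imwrite('raw0.png',o)
pa=path([.4820,.1854],np.radians(-98.87))
for q in pa[::40]:
    u=proj(f,[q[0],q[1],.172],T)
    if abs(u).max()<2000: cv2.circle(o,(int(u[0]),int(u[1])),1,(0,0,255),-1)
cv2.imwrite('pics/w0.png',cv2.resize(o,(768,576)))
```

```text
3.15 [0.47844181 0.13674465 0.30148295] [ 7.62038825e-01  6.47531315e-01 -4.54334188e-05  1.55631546e-04] [-0.57170927  0.64915637  0.38851218] [-0.01300254 -0.01823478  0.0426562 ]
```

View pics/w0.png

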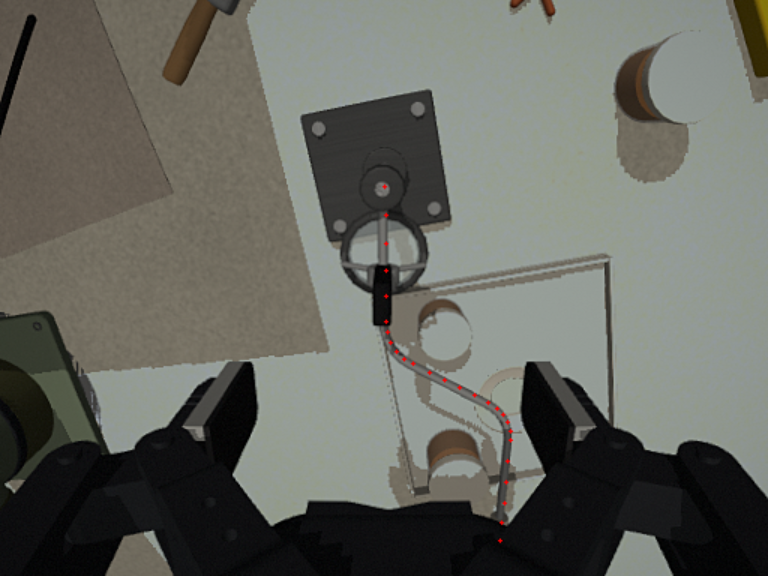

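The wrist view shows the post cap at (382,188), the tab from (382,265) to (382,325), and the rod under my dots to within 2 to 3 px, slightly left on the first straight. I'll quantify that and find the tab's edges.

Run:
```python
from h import *
import h
f=env.grab_frame('wrist');T=np.load('T0.npy')
im=cv2.imread('raw0.png');g=cv2.cvtColor(im,cv2.COLOR_BGR2GRAY).astype(float)
pa=path([.4820,.1854],np.radians(-98.87))
def P(u,z):return onz(f,u,z,T)
fr=np.array([np.cos(np.radians(-98.87)),np.sin(np.radians(-98.87))]);le=np.array([-fr[1],fr[0]])
for v in (255*.667,383/1.5,):
    pass
print('post top',P((382/1.5,188/1.5),.18))
# tab dark columns profile
for v in range(168,224,4): print(v,g[v,240:272].astype(int))
for u,v in((254.5,216.5),(254.5,177)):
    p=P((u,v),.224)[:2]; d=p-[.482,.1854]; print('tab',p,'s',d@fr,'lat',d@le)
# rod residuals: sample perpendicular profile, rod is darker than light bench
for i in range(300,960,60):
    q=pa[i]; n=np.array([-np.sin(q[2]),np.cos(q[2])]); o=np.arange(-.008,.0081,.0005)
    val=[cv2.getRectSubPix(g.astype('float32'),(1,1),tuple(proj(f,[*(q[:2]+n*a),.172],T)))[0,0] for a in o]
    val=np.array(val); w=np.clip(np.median(val)-15-val,0,None); print(i,round(q[3],3),np.degrees(q[2]).round(),'off mm',round(1e3*(w@o)/max(w.sum(),1e-6),2),val[::4].astype(int))
```

```text
post top [0.48022595 0.18576516 0.18      ]
168 [156 157 156 157 157 156 156 156 156 157 162 135  91  94 113 116 106  80
  95 144 160 157 157 157 153 152 143 137 136 136 137 139]
172 [156 158 156 155 158 156 156 155 156 157 160 143  99  93 114 117 107  81
  96 145 161 156 155 156 158 156 148 137 137 137 136 135]
176 [102 112 126 126 128 136 127 108  92  89  74  37  47  69  79  84  81  65
  36  27  63  92 100 113 129 151 158 129 117 118 116 113]
180 [136 117 105 105  72  59  79  88  97  71   0   5   5   9   7   6   9   8
   6   5   9  74  96  86  77  59  70  84  85  83  89 109]
184 [128 145 158 169 128  69  82  93  80  33   4   1   4   8   5   9   9   4
   6   2   9  52  75  74  70  59 128 166 155 148 135 119]
188 [47 54 65 89 88 77 85 99 74  0  7  8 10  7  9  1  5  7  6  5  0 52 67 61
 60 51 83 94 82 78 58 53]
192 [106  42  18  29  30  34  30  37  26  10  15  17  17  17  14  16  12  13
  13  14   0  49  65  55  38  33  33  34  30  31  36  41]
196 [157 157 157 158 163 157 154 132  62   2  13  20  16  15  16  14  14  15
   9   9   4  43  60  72  80  87  95 101 107 111 114 116]
200 [155
[... 988 characters left out ...]
 100  96  74  57 148 136 111 113]
360 0.114 -51.0 off mm 1.08 [155 157  99 114  99  99 115 113 113]
420 0.127 -39.0 off mm -0.96 [121 112  80 115 105  79 111 110 112]
480 0.145 -39.0 off mm -0.4 [155 158 108 116 103  99 158 157 116]
540 0.163 -39.0 off mm -0.99 [156 160  87 113 105  94 158 154 154]
600 0.181 -39.0 off mm -0.47 [153 156  94 115  98  82 160 154 153]
660 0.192 -57.0 off mm -1.66 [154 156  92 115  88 142 154 153 153]
720 0.203 -75.0 off mm -2.85 [156 138  79 112 105 159 154 154 164]
780 0.214 -93.0 off mm -2.89 [154 120  60  71 105 157 155 156 155]
840 0.237 -99.0 off mm -2.85 [135 113  55  71  72 159 152 152 152]
900 0.265 -99.0 off mm -3.6 [159  76  57  71  80 110 106 103 151]
```

Request:
play_rows:
  linear:
    - [-0.55,-0.56,0]
    - [0,0,2]
    - [0,0,2]
    - [0,0,2]
    - [0,0,2]
    - [0,0,1.5]
    - [0,0,1]
    - [0,0,0.55]
    - [0,0,0]
  angular:
    - [0,0,-0.4]
    - [0,0,0]
    - [0,0,0]
    - [0,0,0]
    - [0,0,0]
    - [0,0,0]
    - [0,0,0]
    - [0,0,0]
    - [0,0,0]
  gripper: [8.54,8.54,8.54,8.54,6,5,4,3.5,3]

```text
clock: 4.15
tcp_pos: [0.4721, 0.1331, 0.1905]
eef_rot: [0.758, 0.652, -0.0, -0.0]
contact_force: [-0.4, 0.0, 0.3]
grip_width: 0.0301
grasp_force: 0.0
```

Run:
```python
from h import *
f,T,s=wrist(); print(s['clock'],s['tcp_pos'],s['eef_rot'],s['contact_force'],s['grip_width'])
o=f['img'][:,:,::-1].copy()
B=T@np.linalg.inv(f['T_tool_cam'])
pa=path([.4804,.1857],np.radians(-98.95))
for q in pa[::20]:
    u=proj(f,[q[0],q[1],.172],T)
    if abs(u).max()<2000: cv2.circle(o,(int(u[0]),int(u[1])),1,(0,0,255),-1)
cv2.imwrite('pics/w1.png',cv2.resize(o,(768,576)))
```

```text
4.15 [0.47209028 0.13314211 0.19046771] [ 7.58342841e-01  6.51855768e-01 -4.18762968e-04 -1.34910273e-04] [-0.4002739   0.00258366  0.30376314] 0.030108469619175057
```

View pics/w1.png

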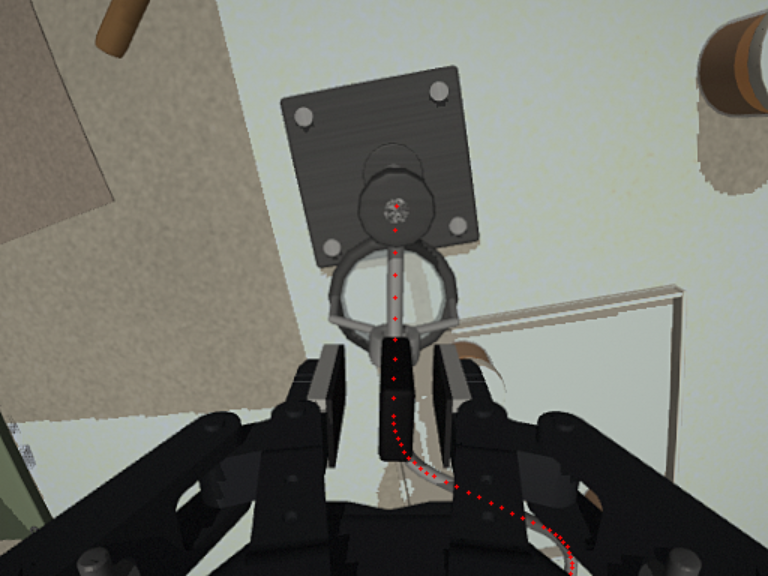

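The view shows the tab at columns 381–413 (centre 397), with the pads' inner edges at about 344 and 434. I'll check where the tool's centre line should project.

Run:
```python
from h import *
f,T,s=wrist(); T=f['T_tool_cam']; print(f['mtx'][0],f['k1'])
for x in(.011,-.011):
  for z in (-.035,-.0187,-.010): print(x,z,[(proj(f,[x,y,z],T)*1.5).round(1).tolist() for y in(-.015,0,.015)])
g=cv2.cvtColor(f['img'],cv2.COLOR_RGB2GRAY)
for v in(240,255,270,285,300): print(v,g[v,210:310].tolist())
```

```text
[307.1061877    0.         258.99076014] -0.07734021292716445
0.011 -0.035 [[340.6, 393.7], [397.0, 393.8], [453.4, 393.7]]
0.011 -0.0187 [[346.0, 364.9], [396.2, 365.0], [446.3, 365.0]]
0.011 -0.01 [[348.4, 352.0], [395.8, 352.1], [443.1, 352.1]]
-0.011 -0.035 [[343.4, 461.6], [396.5, 461.8], [449.7, 461.6]]
-0.011 -0.0187 [[348.1, 427.4], [395.8, 427.5], [443.4, 427.4]]
-0.011 -0.01 [[350.3, 411.8], [395.4, 411.9], [440.5, 411.8]]
240 [3, 5, 51, 92, 91, 90, 91, 91, 90, 92, 92, 93, 91, 61, 7, 15, 12, 10, 0, 17, 137, 195, 186, 184, 183, 183, 184, 182, 182, 182, 183, 183, 183, 184, 187, 185, 143, 91, 100, 106, 115, 123, 104, 42, 0, 6, 10, 7, 10, 12, 12, 13, 10, 8, 11, 9, 10, 13, 8, 6, 12, 12, 0, 25, 63, 68, 66, 95, 127, 139, 136, 134, 134, 135, 134, 135, 137, 141, 93, 13, 3, 14, 15, 13, 10, 44, 85, 92, 90, 90, 90, 91, 92, 92, 90, 97, 64, 23, 8, 11]
255 [91, 90, 90, 91, 89, 92, 91, 91, 90, 66, 9, 13, 18, 6, 1, 10, 11, 4, 6, 0, 90, 169, 190, 185, 183, 183, 183, 183, 185, 185, 184, 184, 183, 183, 183, 184, 183, 182, 182, 185, 190, 175, 106, 0, 11, 7, 7, 9, 6, 12, 14, 5, 11, 10, 8, 13, 6,
[... 783 characters left out ...]
, 185, 195, 156, 0, 12, 18, 17, 22, 22, 19, 20, 19, 22, 22, 19, 19, 18, 17, 20, 19, 18, 20, 14, 14, 6, 34, 122, 139, 128, 174, 187, 184, 184, 188, 145, 129, 132, 131, 133, 132, 136, 147, 66, 1, 8, 8, 8, 14, 37, 37, 38, 35, 6, 9, 14, 16, 19, 21, 20, 17, 19]
300 [21, 23, 20, 19, 22, 13, 1, 11, 11, 24, 24, 23, 17, 0, 34, 156, 194, 184, 180, 181, 182, 181, 181, 182, 184, 181, 182, 182, 182, 181, 182, 182, 182, 181, 182, 182, 182, 181, 182, 186, 174, 112, 0, 11, 16, 18, 17, 18, 18, 18, 18, 18, 17, 17, 17, 17, 12, 14, 16, 14, 17, 14, 11, 0, 89, 134, 139, 134, 132, 132, 126, 180, 188, 188, 137, 127, 130, 130, 132, 132, 132, 134, 142, 77, 7, 0, 26, 36, 32, 39, 14, 15, 13, 13, 20, 22, 20, 21, 18, 20]
```

The pads' centre is at column 259.0 and the tab's at 263 (raw pixels), so the tab lies about 1.5 mm to tool +y. That agrees with the original top-camera fit. I'll shift and close slowly.

Request:
play_rows:
  linear:
    - [0.1,0.16,0]
    - [0,0,0]
    - [0,0,0]
    - [0,0,0]
    - [0,0,0]
    - [0,0,0]
    - [0,0,0]
    - [0,0,0]
  angular:
    - [0,0,0]
    - [0,0,0]
    - [0,0,0]
    - [0,0,0]
    - [0,0,0]
    - [0,0,0]
    - [0,0,0]
    - [0,0,0]
  gripper: [2.5,2,1.6,1.3,1.1,0.9,0.8,0.8]

```text
clock: 5.05
tcp_pos: [0.4742, 0.134, 0.1909]
eef_rot: [0.758, 0.652, 0.0, 0.0]
contact_force: [-0.8, -0.4, 1.2]
grip_width: 0.0095
grasp_force: 56.6
```

Gripped with little force. I'll lift 2 mm to centre the bore on the rod.

Request:
play_rows:
  linear:
    - [0,0,-0.1]
    - [0,0,-0.1]
    - [0,0,0]
    - [0,0,0]
  angular:
    - [0,0,0]
    - [0,0,0]
    - [0,0,0]
    - [0,0,0]
  gripper: [0.8,0.8,0.8,0.8]

```text
clock: 5.45
tcp_pos: [0.474, 0.134, 0.1926]
eef_rot: [0.758, 0.652, -0.0, -0.0]
contact_force: [-0.3, -0.5, -1.8]
grip_width: 0.0091
grasp_force: 56.3
```

```bash
cat > plan.py <<'E'
# print tool-frame rows from commanded state (xy,yaw) along path offset
from h import *
def plan(P,th,s0,s1,n,xy,yaw):
    """rows taking the tool from xy,yaw (rad, tool x) along arclength s0->s1; collar axis = TCP + off"""
    pa=path(P,th); S=np.linspace(s0,s1,n+1)[1:]; rows=[]
    for s in S:
        q=[np.interp(s,pa[:,3],pa[:,k]) for k in range(3)]
        d=np.array(q[:2])-xy; c,sn=np.cos(yaw),np.sin(yaw)
        y2=q[2]+np.pi; dy=(y2-yaw+np.pi)%(2*np.pi)-np.pi
        rows.append((round(s,4),[round(100*(d@[c,sn]),2),round(100*(d@[sn,-c]),2),0],[0,0,round(-np.degrees(dy),1)]))
        xy=np.array(q[:2]); yaw=y2
    return rows
E
python3 - <<'E'
from plan import *
s=env.get_state(); print(s['tcp_pos'],s['contact_force'],s['wrist_torque'],s['clock'])
x,y=s['tcp_pos'][:2]; P=np.array([.482,.1854]);th=np.radians(-98.9)
print('lat',(np.array([x,y])-P)@[-np.sin(th),np.cos(th)],'s',(np.array([x,y])-P)@[np.cos(th),np.sin(th)])
q=s['eef_rot']; print('yaw',np.degrees(2*np.arctan2(q[1],q[0])))
E
```

```text
[0.4739922  0.13397952 0.19261133] [-0.31324247 -0.5136459  -1.83104691] [0.05809152 0.01078409 0.06161925] 5.45
lat 4.389935034170492e-05 s 0.052040255716526006
yaw 81.37416063621413
```

The force is only the weight (1.8 N), the lateral error is about 0 and s is 52 mm. I'll plan the whole slide at 4 mm per row.

Run:
```python
from plan import *
P=np.array([.482,.1854]);th=np.radians(-98.95)
pa=path(P,th); print('len',pa[-1],'sleeve touch s',pa[-1,3]-.031,'home',pa[-1,3]-.021)
for r in plan(P,th,.052,.240,47,np.array([.4740,.1340]),np.radians(81.37)): print(*r)
```

```text
len [ 0.52554357 -0.09478566 -1.72700329  0.31247479] sleeve touch s 0.2814747908972133 home 0.29147479089721323
0.056 [np.float64(-0.4), np.float64(-0.01), 0] [0, 0, np.float64(0.3)]
0.06 [np.float64(-0.4), np.float64(0.0), 0] [0, 0, np.float64(-0.0)]
0.064 [np.float64(-0.4), np.float64(0.0), 0] [0, 0, np.float64(-0.0)]
0.068 [np.float64(-0.4), np.float64(0.0), 0] [0, 0, np.float64(-0.0)]
0.072 [np.float64(-0.4), np.float64(0.0), 0] [0, 0, np.float64(-0.0)]
0.076 [np.float64(-0.4), np.float64(0.0), 0] [0, 0, np.float64(-0.0)]
0.08 [np.float64(-0.4), np.float64(0.0), 0] [0, 0, np.float64(-0.0)]
0.084 [np.float64(-0.4), np.float64(0.0), 0] [0, 0, np.float64(-0.0)]
0.088 [np.float64(-0.4), np.float64(0.01), 0] [0, 0, np.float64(-5.3)]
0.092 [np.float64(-0.4), np.float64(0.02), 0] [0, 0, np.float64(-6.5)]
0.096 [np.float64(-0.4), np.float64(0.02), 0] [0, 0, np.float64(-6.5)]
0.1 [np.float64(-0.4), np.float64(0.02), 0] [0, 0, np.float64(-6.5)]
0.104 [np.float64(-0.4), np.float64(0.02), 0] [0, 0, np.float64(-6.5)]
0.108 [np.float64(-0.4), np.float64(0.02), 0] [0, 0, np.float64(-6.5)]
0.11
[... 1624 characters left out ...]
204 [np.float64(-0.4), np.float64(-0.02), 0] [0, 0, np.float64(6.5)]
0.208 [np.float64(-0.4), np.float64(-0.02), 0] [0, 0, np.float64(6.5)]
0.212 [np.float64(-0.4), np.float64(-0.02), 0] [0, 0, np.float64(6.5)]
0.216 [np.float64(-0.4), np.float64(-0.02), 0] [0, 0, np.float64(6.5)]
0.22 [np.float64(-0.4), np.float64(-0.02), 0] [0, 0, np.float64(2.8)]
0.224 [np.float64(-0.4), np.float64(0.0), 0] [0, 0, np.float64(-0.0)]
0.228 [np.float64(-0.4), np.float64(0.0), 0] [0, 0, np.float64(-0.0)]
0.232 [np.float64(-0.4), np.float64(0.0), 0] [0, 0, np.float64(-0.0)]
0.236 [np.float64(-0.4), np.float64(0.0), 0] [0, 0, np.float64(-0.0)]
0.24 [np.float64(-0.4), np.float64(0.0), 0] [0, 0, np.float64(-0.0)]
```

Request:
play_rows:
  linear:
    - [-0.4,0,0]
    - [-0.4,0,0]
    - [-0.4,0,0]
    - [-0.4,0,0]
    - [-0.4,0,0]
    - [-0.4,0,0]
    - [-0.4,0,0]
    - [0,0,0]
    - [0,0,0]
  angular:
    - [0,0,0.3]
    - [0,0,0]
    - [0,0,0]
    - [0,0,0]
    - [0,0,0]
    - [0,0,0]
    - [0,0,0]
    - [0,0,0]
    - [0,0,0]
  gripper: [0.8,0.8,0.8,0.8,0.8,0.8,0.8,0.8,0.8]

```text
clock: 6.35
tcp_pos: [0.4698, 0.1063, 0.1928]
eef_rot: [0.76, 0.65, 0.0, 0.0]
contact_force: [0.1, 0.1, -1.6]
grip_width: 0.0088
grasp_force: 56.3
```

```bash
cat > chk.py <<'E'
from plan import *
def chk():
    s=env.get_state(); xy=s['tcp_pos'][:2]; q=s['eef_rot']; yaw=2*np.arctan2(q[1],q[0])
    P=np.array([.482,.1854]);th=np.radians(-98.95); pa=path(P,th)
    i=np.argmin(np.hypot(*(pa[:,:2]-xy).T)); r=pa[i]; n=np.array([-np.sin(r[2]),np.cos(r[2])])
    F=s['contact_force']; tx=np.array([np.cos(yaw),np.sin(yaw),0]); ty=np.array([np.sin(yaw),-np.cos(yaw),0])
    print('t',s['clock'],'s %.4f lat(left+) %.1fmm yawerr %.1f'%(r[3],1e3*((xy-r[:2])@n),np.degrees((yaw-r[2]-np.pi+np.pi)%(2*np.pi)-np.pi)),'z',s['tcp_pos'][2].round(4),'F tool x,y,up',(F@tx).round(2),(F@ty).round(2),F[2].round(2),'tq',s['wrist_torque'].round(2),s['grip_width'].round(4))
chk()
E
python3 chk.py
```

```text
Traceback (most recent call last):
  File "chk.py", line 8, in <module>
    chk()
    ~~~^^
  File "chk.py", line 7, in chk
    print('t',s['clock'],'s %.4f lat(left+) %.1fmm yawerr %.1f'%(r[3],1e3*((xy-r[:2])@n),np.degrees((yaw-r[2]-np.pi+np.pi)%(2*np.pi)-np.pi)),'z',s['tcp_pos'][2].round(4),'F tool x,y,up',(F@tx).round(2),(F@ty).round(2),F[2].round(2),'tq',s['wrist_torque'].round(2),s['grip_width'].round(4))
                                                                                                                                                                                                                                                                        ^^^^^^^^^^^^^^^^^^^^^
AttributeError: 'float' object has no attribute 'round'
```

The slide is free of force, so I'll go into the first bend.

Request:
play_rows:
  linear:
    - [-0.4,0,0]
    - [-0.4,0.01,0]
    - [-0.4,0.02,0]
    - [-0.4,0.02,0]
    - [-0.4,0.02,0]
    - [0,0,0]
    - [0,0,0]
  angular:
    - [0,0,0]
    - [0,0,-5.3]
    - [0,0,-6.5]
    - [0,0,-6.5]
    - [0,0,-6.5]
    - [0,0,0]
    - [0,0,0]
  gripper: [0.8,0.8,0.8,0.8,0.8,0.8,0.8]

```text
clock: 7.05
tcp_pos: [0.4698, 0.0865, 0.1928]
eef_rot: [0.604, 0.797, 0.0, 0.0]
contact_force: [-0.6, -0.4, -1.7]
grip_width: 0.0095
grasp_force: 56.3
```

```bash
sed -i "s/,s\['grip_width'\].round(4))/)/; s/return s/return s/" chk.py; sed -i "s/yaw-r\[2\]-np.pi+np.pi/yaw-r[2]/" chk.py; python3 chk.py
```

```text
t 7.05 s 0.1000 lat(left+) 0.1mm yawerr -0.2 z 0.1928 F tool x,y,up -0.25 -0.67 -1.69 tq [0.02 0.07 0.01]
```

Request:
play_rows:
  linear:
    - [-0.4,0.02,0]
    - [-0.4,0.02,0]
    - [-0.4,0.02,0]
    - [0,0,0]
    - [0,0,0]
  angular:
    - [0,0,-6.5]
    - [0,0,-6.5]
    - [0,0,-6.5]
    - [0,0,0]
    - [0,0,0]
  gripper: [0.8,0.8,0.8,0.8,0.8]

```text
clock: 7.55
tcp_pos: [0.4748, 0.0759, 0.1928]
eef_rot: [0.46, 0.888, -0.0, -0.0]
contact_force: [0.3, 0.3, -1.6]
grip_width: 0.0089
grasp_force: 56.3
```

Request:
play_rows:
  linear:
    - [-0.4,0.02,0]
    - [-0.4,0.02,0]
    - [-0.4,0.01,0]
    - [0,0,0]
    - [0,0,0]
  angular:
    - [0,0,-6.5]
    - [0,0,-6.5]
    - [0,0,-2.4]
    - [0,0,0]
    - [0,0,0]
  gripper: [0.8,0.8,0.8,0.8,0.8]

```text
clock: 8.05
tcp_pos: [0.4831, 0.0673, 0.1927]
eef_rot: [0.337, 0.942, -0.0, -0.0]
contact_force: [0.3, 0.6, -1.3]
grip_width: 0.0092
grasp_force: 56.3
```

```bash
python3 chk.py
```

```text
t 8.05 s 0.1238 lat(left+) -0.2mm yawerr -0.4 z 0.1927 F tool x,y,up 0.17 0.65 -1.32 tq [ 0.02 -0.02  0.03]
```

Request:
play_rows:
  linear:
    - [-0.4,0.01,0]
    - [-0.4,0.01,0]
    - [-0.4,0,0]
    - [-0.4,0,0]
    - [-0.4,0,0]
    - [-0.4,0,0]
    - [-0.4,0,0]
    - [0,0,0]
    - [0,0,0]
  angular:
    - [0,0,-0.4]
    - [0,0,0]
    - [0,0,0]
    - [0,0,0]
    - [0,0,0]
    - [0,0,0]
    - [0,0,0]
    - [0,0,0]
    - [0,0,0]
  gripper: [0.8,0.8,0.8,0.8,0.8,0.8,0.8,0.8,0.8]

```text
clock: 8.95
tcp_pos: [0.5052, 0.0497, 0.1927]
eef_rot: [0.332, 0.943, -0.0, -0.0]
contact_force: [-0.3, 1.0, -1.6]
grip_width: 0.0092
grasp_force: 56.3
```

Request:
play_rows:
  linear:
    - [-0.4,0,0]
    - [-0.4,0,0]
    - [-0.4,0,0]
    - [-0.4,0,0]
    - [-0.4,0,0]
    - [-0.4,0,0]
    - [0,0,0]
    - [0,0,0]
  angular:
    - [0,0,0]
    - [0,0,0]
    - [0,0,0]
    - [0,0,0]
    - [0,0,0]
    - [0,0,0]
    - [0,0,0]
    - [0,0,0]
  gripper: [0.8,0.8,0.8,0.8,0.8,0.8,0.8,0.8]

```text
clock: 9.75
tcp_pos: [0.5239, 0.0346, 0.1927]
eef_rot: [0.332, 0.943, -0.0, -0.0]
contact_force: [-0.1, -0.0, -2.2]
grip_width: 0.0087
grasp_force: 56.3
```

```bash
python3 chk.py
```

```text
t 9.75 s 0.1763 lat(left+) 0.0mm yawerr 0.1 z 0.1927 F tool x,y,up 0.06 -0.07 -2.18 tq [ 0.04  0.03 -0.02]
```

Request:
play_rows:
  linear:
    - [-0.4,0,0]
    - [-0.4,-0.01,0]
    - [-0.4,-0.02,0]
    - [-0.4,-0.02,0]
    - [0,0,0]
    - [0,0,0]
  angular:
    - [0,0,0]
    - [0,0,4.9]
    - [0,0,6.5]
    - [0,0,6.5]
    - [0,0,0]
    - [0,0,0]
  gripper: [0.8,0.8,0.8,0.8,0.8,0.8]

```text
clock: 10.35
tcp_pos: [0.5352, 0.0235, 0.1928]
eef_rot: [0.474, 0.88, -0.0, -0.0]
contact_force: [-0.5, 0.6, -1.7]
grip_width: 0.0091
grasp_force: 56.3
```

Request:
play_rows:
  linear:
    - [-0.4,-0.02,0]
    - [-0.4,-0.02,0]
    - [-0.4,-0.02,0]
    - [0,0,0]
    - [0,0,0]
  angular:
    - [0,0,6.5]
    - [0,0,6.5]
    - [0,0,6.5]
    - [0,0,0]
    - [0,0,0]
  gripper: [0.8,0.8,0.8,0.8,0.8]

```text
clock: 10.85
tcp_pos: [0.54, 0.0127, 0.1928]
eef_rot: [0.616, 0.788, 0.0, -0.0]
contact_force: [0.1, -0.0, -1.5]
grip_width: 0.0091
grasp_force: 56.3
```

```bash
python3 chk.py
```

```text
t 10.85 s 0.2038 lat(left+) 0.3mm yawerr 0.1 z 0.1928 F tool x,y,up -0.04 0.13 -1.53 tq [ 0.01 -0.02 -0.02]
```

Request:
play_rows:
  linear:
    - [-0.4,-0.03,0]
    - [-0.4,-0.03,0]
    - [-0.4,-0.03,0]
    - [-0.4,-0.02,0]
    - [0,0,0]
    - [0,0,0]
  angular:
    - [0,0,6.5]
    - [0,0,6.5]
    - [0,0,6.5]
    - [0,0,2.8]
    - [0,0,0]
    - [0,0,0]
  gripper: [0.8,0.8,0.8,0.8,0.8,0.8]

```text
clock: 11.45
tcp_pos: [0.5401, -0.0032, 0.1928]
eef_rot: [0.757, 0.654, 0.0, -0.0]
contact_force: [1.0, 0.3, -1.5]
grip_width: 0.009
grasp_force: 56.3
```

```bash
python3 chk.py
```

```text
t 11.45 s 0.2196 lat(left+) 0.1mm yawerr 0.6 z 0.1928 F tool x,y,up 0.44 0.92 -1.51 tq [ 0.07 -0.01 -0.03]
```

Request:
play_rows:
  linear:
    - [-0.4,0,0]
    - [-0.4,0,0]
    - [-0.4,0,0]
    - [-0.4,0,0]
    - [-0.4,0,0]
    - [-0.4,0,0]
    - [-0.4,0,0]
    - [0,0,0]
    - [0,0,0]
  angular:
    - [0,0,0.6]
    - [0,0,0]
    - [0,0,0]
    - [0,0,0]
    - [0,0,0]
    - [0,0,0]
    - [0,0,0]
    - [0,0,0]
    - [0,0,0]
  gripper: [0.8,0.8,0.8,0.8,0.8,0.8,0.8,0.8,0.8]

```text
clock: 12.35
tcp_pos: [0.5357, -0.0311, 0.1928]
eef_rot: [0.761, 0.648, 0.0, 0.0]
contact_force: [0.1, -0.1, -1.5]
grip_width: 0.0092
grasp_force: 56.3
```

Request:
play_rows:
  linear:
    - [-0.4,0,0]
    - [-0.4,0,0]
    - [-0.4,0,0]
    - [-0.4,0,0]
    - [-0.4,0,0]
    - [0,0,0]
    - [0,0,0]
  angular:
    - [0,0,0]
    - [0,0,0]
    - [0,0,0]
    - [0,0,0]
    - [0,0,0]
    - [0,0,0]
    - [0,0,0]
  gripper: [0.8,0.8,0.8,0.8,0.8,0.8,0.8]

```text
clock: 13.05
tcp_pos: [0.5325, -0.0509, 0.1928]
eef_rot: [0.761, 0.648, 0.0, -0.0]
contact_force: [0.0, 0.5, -1.9]
grip_width: 0.0092
grasp_force: 56.3
```

```bash
python3 chk.py
```

```text
t 13.05 s 0.2679 lat(left+) 0.1mm yawerr -0.2 z 0.1928 F tool x,y,up 0.54 -0.05 -1.89 tq [-0.   -0.01  0.  ]
```

Request:
play_rows:
  linear:
    - [-0.2,0,0]
    - [-0.2,0,0]
    - [-0.2,0,0]
    - [-0.2,0,0]
    - [-0.2,0,0]
    - [-0.2,0,0]
    - [-0.2,0,0]
    - [-0.2,0,0]
    - [0,0,0]
    - [0,0,0]
  angular:
    - [0,0,0]
    - [0,0,0]
    - [0,0,0]
    - [0,0,0]
    - [0,0,0]
    - [0,0,0]
    - [0,0,0]
    - [0,0,0]
    - [0,0,0]
    - [0,0,0]
  gripper: [0.8,0.8,0.8,0.8,0.8,0.8,0.8,0.8,0.8,0.8]

```text
clock: 14.05
tcp_pos: [0.53, -0.0666, 0.1928]
eef_rot: [0.761, 0.649, 0.0, 0.0]
contact_force: [-0.2, 0.1, -1.2]
grip_width: 0.0094
grasp_force: 56.3
```

Request:
play_rows:
  linear:
    - [-0.1,0,0]
    - [-0.1,0,0]
    - [-0.1,0,0]
    - [0,0,0]
    - [0,0,0]
  angular:
    - [0,0,0]
    - [0,0,0]
    - [0,0,0]
    - [0,0,0]
    - [0,0,0]
  gripper: [0.8,0.8,0.8,0.8,0.8]

```text
clock: 14.55
tcp_pos: [0.5295, -0.0696, 0.1928]
eef_rot: [0.761, 0.649, -0.0, 0.0]
contact_force: [0.0, 0.2, -0.8]
grip_width: 0.0092
grasp_force: 56.3
```

Run:
```python
from chk import *
f,T,s=wrist(); cv2.imwrite('pics/w2.png',cv2.resize(f['img'][:,:,::-1],(768,576)))
```

```text
t 14.55 s 0.2869 lat(left+) 0.0mm yawerr -0.2 z 0.1928 F tool x,y,up 0.15 -0.01 -0.81 tq [ 0.01 -0.01  0.01]
```

View pics/w2.png

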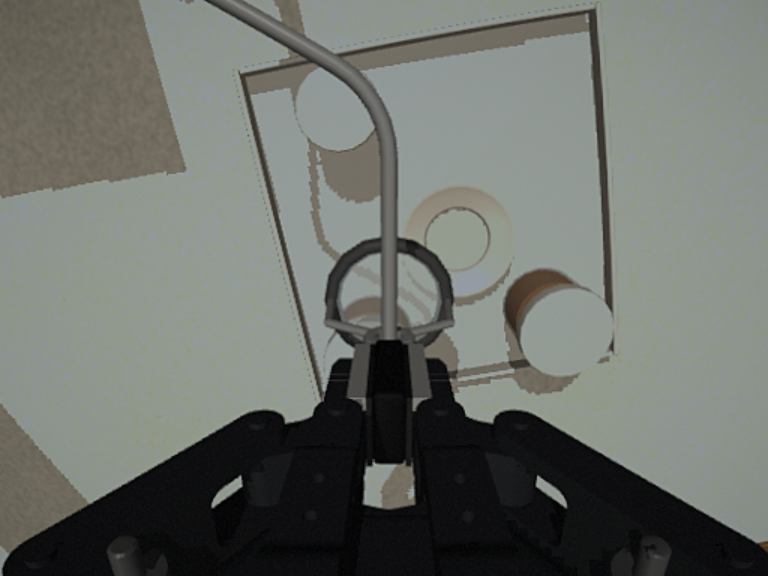

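The magnifier is held squarely in the pads at (390,400). The sleeve and housing are hidden under the gripper, so I'll press on by feel.

Request:
play_rows:
  linear:
    - [-0.1,0,0]
    - [-0.1,0,0]
    - [-0.1,0,0]
    - [0,0,0]
    - [0,0,0]
  angular:
    - [0,0,0]
    - [0,0,0]
    - [0,0,0]
    - [0,0,0]
    - [0,0,0]
  gripper: [0.8,0.8,0.8,0.8,0.8]

```text
clock: 15.1
tcp_pos: [0.5291, -0.0723, 0.1928]
eef_rot: [0.761, 0.649, 0.0, -0.0]
contact_force: [0.8, 0.7, -1.4]
grip_width: 0.0091
grasp_force: 56.3
```

Request:
play_rows:
  linear:
    - [-0.1,0,0]
    - [0,0,0]
    - [0,0,0]
  angular:
    - [0,0,0]
    - [0,0,0]
    - [0,0,0]
  gripper: [0.8,0.8,0.8]

```text
clock: 15.4
tcp_pos: [0.5289, -0.0731, 0.1928]
eef_rot: [0.761, 0.649, 0.0, -0.0]
contact_force: [0.7, 2.3, -1.6]
grip_width: 0.0091
grasp_force: 56.2
```

```bash
python3 chk.py
```

```text
t 15.4 s 0.2907 lat(left+) -0.0mm yawerr -0.2 z 0.1928 F tool x,y,up 2.41 0.31 -1.57 tq [ 0.68 -0.13 -0.01]
```

Contact at the stop: 2.4 N at s=290.7 mm, against 291.5 mm expected. I'll press slightly more, hold, then ease off the spring and lower the collar onto the rod.

Request:
play_rows:
  linear:
    - [-0.05,0,0]
    - [0,0,0]
    - [0,0,0]
    - [0,0,0]
  angular:
    - [0,0,0]
    - [0,0,0]
    - [0,0,0]
    - [0,0,0]
  gripper: [0.8,0.8,0.8,0.8]

```text
clock: 15.8
tcp_pos: [0.5288, -0.0737, 0.1928]
eef_rot: [0.761, 0.649, 0.0, -0.0]
contact_force: [0.6, 4.9, -1.5]
grip_width: 0.0091
grasp_force: 56.2
```

Request:
play_rows:
  linear:
    - [0.05,0,0]
    - [0.05,0,0]
    - [0,0,0]
    - [0,0,0]
  angular:
    - [0,0,0]
    - [0,0,0]
    - [0,0,0]
    - [0,0,0]
  gripper: [0.8,0.8,0.8,0.8]

```text
clock: 16.2
tcp_pos: [0.5289, -0.0731, 0.1928]
eef_rot: [0.761, 0.649, -0.0, 0.0]
contact_force: [0.5, 3.6, -1.7]
grip_width: 0.0092
grasp_force: 56.2
```

```bash
python3 chk.py
```

```text
t 16.2 s 0.2907 lat(left+) -0.0mm yawerr -0.2 z 0.1928 F tool x,y,up 3.65 -0.03 -1.72 tq [ 0.76 -0.12 -0.03]
```

Request:
play_rows:
  linear:
    - [0.05,0,0]
    - [0.05,0,0]
    - [0,0,0]
    - [0,0,0]
    - [0,0,0]
  angular:
    - [0,0,0]
    - [0,0,0]
    - [0,0,0]
    - [0,0,0]
    - [0,0,0]
  gripper: [0.8,0.8,0.8,0.8,0.8]

```text
clock: 16.7
tcp_pos: [0.5291, -0.0723, 0.1928]
eef_rot: [0.761, 0.649, -0.0, 0.0]
contact_force: [-0.2, 2.5, -1.3]
grip_width: 0.0092
grasp_force: 56.2
```

Request:
play_rows:
  linear:
    - [0,0,0.1]
    - [0,0,0.05]
    - [0,0,0.03]
    - [0,0,0]
    - [0,0,0]
  angular:
    - [0,0,0]
    - [0,0,0]
    - [0,0,0]
    - [0,0,0]
    - [0,0,0]
  gripper: [0.8,0.8,0.8,0.8,0.8]

```text
clock: 17.2
tcp_pos: [0.5292, -0.0721, 0.1911]
eef_rot: [0.761, 0.649, 0.0, 0.0]
contact_force: [-0.1, 1.2, -0.0]
grip_width: 0.0093
grasp_force: 56.3
```

```bash
python3 chk.py
```

```text
t 17.2 s 0.2893 lat(left+) 0.1mm yawerr -0.2 z 0.1911 F tool x,y,up 1.2 -0.26 -0.01 tq [ 0.29 -0.09 -0.01]
```

The weight is now on the rod, with about 1 N still pressing. I'll ease that off and open slowly.

Request:
play_rows:
  linear:
    - [0.03,0,0]
    - [0,0,0]
    - [0,0,0]
    - [0,0,0]
    - [0,0,0]
    - [0,0,0]
    - [0,0,0]
    - [0,0,0]
  angular:
    - [0,0,0]
    - [0,0,0]
    - [0,0,0]
    - [0,0,0]
    - [0,0,0]
    - [0,0,0]
    - [0,0,0]
    - [0,0,0]
  gripper: [0.8,0.8,1.1,1.3,1.6,2,2.5,3]

```text
clock: 18.0
tcp_pos: [0.5292, -0.0718, 0.1911]
eef_rot: [0.761, 0.649, -0.0, 0.0]
contact_force: [0.1, -0.3, -0.2]
grip_width: 0.03
grasp_force: 0.0
```

Request:
play_rows:
  linear:
    - [0,0,0]
    - [0,0,0]
    - [0,0,-0.5]
    - [0,0,-1]
    - [0,0,-2]
    - [0,0,-3]
    - [0,0,-3]
    - [0,0,-3]
    - [0,0,0]
    - [0,0,0]
  angular:
    - [0,0,0]
    - [0,0,0]
    - [0,0,0]
    - [0,0,0]
    - [0,0,0]
    - [0,0,0]
    - [0,0,0]
    - [0,0,0]
    - [0,0,0]
    - [0,0,0]
  gripper: [3.5,4,4,4,4,4,4,4,4,4]

```text
clock: 19.0
tcp_pos: [0.5293, -0.0718, 0.3171]
eef_rot: [0.761, 0.649, 0.001, 0.001]
contact_force: [-0.6, -1.2, 0.2]
grip_width: 0.0399
grasp_force: 0.0
```

Run:
```python
from chk import *
f,T,s=wrist(); a=cv2.resize(f['img'][:,:,::-1][150:384,130:390],(520,468))
g=env.grab_frame('side'); b=cv2.resize(g['img'][:,:,::-1][140:260,220:290],(273,468),interpolation=cv2.INTER_CUBIC)
cv2.imwrite('pics/w3.png',np.clip(np.hstack([a,b]).astype(float)*1.4,0,255).astype('uint8'))
```

```text
t 19.0 s 0.2893 lat(left+) 0.2mm yawerr -0.2 z 0.3171 F tool x,y,up -1.31 -0.44 0.22 tq [-0.01 -0.02  0.04]
```

View pics/w3.png

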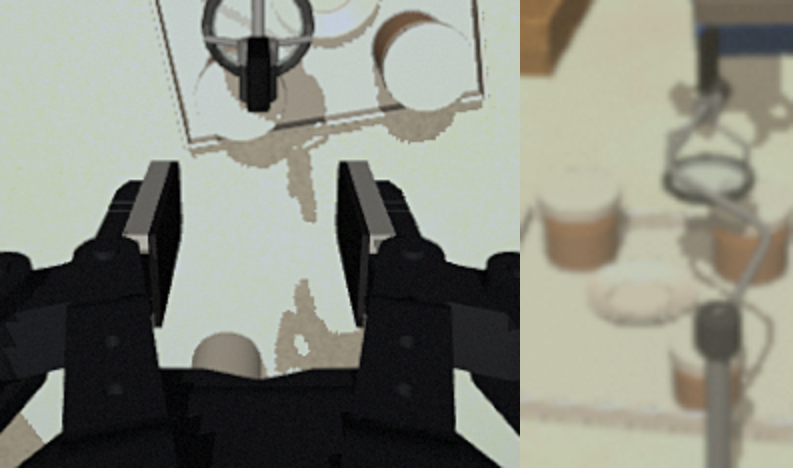

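The magnifier hangs upright with the pots and dish where they stood. I'll move aside and check the collar against the housing from an angle.

Request:
play_rows:
  linear:
    - [0,-3,0]
    - [0,-3,0]
    - [0,-3,0]
    - [-2,0,0]
    - [0,0,0]
    - [0,0,0]
    - [0,0,0]
  angular:
    - [0,0,0]
    - [0,0,0]
    - [0,0,0]
    - [0,0,0]
    - [0,0,0]
    - [0,0,0]
    - [0,0,0]
  gripper: [4,4,4,4,4,4,4]

```text
clock: 19.8
tcp_pos: [0.4374, -0.0769, 0.3154]
eef_rot: [0.761, 0.649, -0.0, -0.001]
contact_force: [0.1, -0.8, -0.5]
grip_width: 0.0399
grasp_force: 0.0
```

Run:
```python
from h import *
f,T,s=wrist(); P=np.array([.482,.1854]);pa=path(P,np.radians(-98.95)); e=pa[-1]
u=proj(f,[*e[:2],.172],T); print(u)
x,y=int(u[0]),int(u[1]); x0=max(x-60,0);y0=max(y-70,0)
c=f['img'][y0:y0+100,x0:x0+120,::-1]
o=cv2.resize(np.clip(c*1.4,0,255).astype('uint8'),None,fx=5.5,fy=5.5,interpolation=cv2.INTER_CUBIC)
cv2.imwrite('pics/w4.png',o)
for d in(.0,.015,.025,.027): 
    a=e[:2]-d*np.array([np.cos(e[2]),np.sin(e[2])]); print(d,((proj(f,[*a,.172],T)-[x0,y0])*5.5).round())
```

```text
[354.21413123 178.06128087]
0.0 [331. 385.]
0.015 [339. 302.]
0.025 [343. 246.]
0.027 [344. 234.]
```

View pics/w4.png

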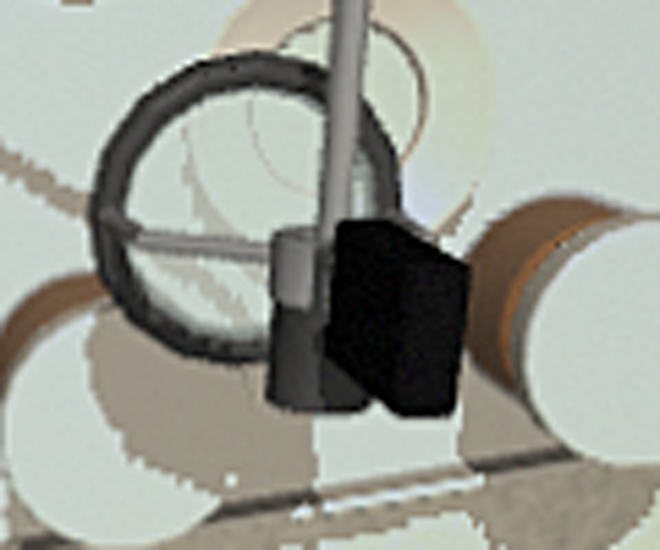

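The close view shows the grey collar, rows 230–305, meeting the dark housing, rows 305–405. No white sleeve is visible between them, so the magnifier is home, hanging upright with the gripper clear.

```bash
python3 -c "
from cell import env
print(env.sign_off())"
```

```text
the job is handed in; nothing more can be done
None
```

The magnifier is home against the stop with no sleeve showing, released and hanging upright, and the job is handed in at about 20 s. The sign-off returned no verdict. The rod was pressed about 2 mm at most, judging by the 4.9 N push, and in the last pictures the pots and dish stood in place.

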